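Seat the filled vial block on the dry-block heater

TASK

The aluminium block of capped vials has been filled on the slanted loading stand and now has to be heated. Lift it off the stand, bring it upright and lower it over the two locating pegs in the heater's free bay, either way round, until it sits fully home and flush on the hot plate; the vials are glass, so keep hold of the block until it is down and only then let go. Do not tip it over, and leave the other things on the bench where they are.

Things in the scene. Friction and masses are not known exactly. Their poses are not given: they have to be found in the camera images.
- vial_block: The part to move, 0.5 kg: aluminium block 64 (x) x 84 (y) x 44 mm with six fixed capped vials, tops 69 mm above its underside, and a bridge handle. Origin at the centre of its underside; z its upright direction (leaning 32 degrees towards the robot in the stand, x then uphill), y along the handle. Two holes in the underside, 13 mm wide, 18 mm deep, at y = -30 and +30 mm, x = 0.
- handle (a point): Middle of the block's handle bar, 102 mm above its underside; axes of the block. The black bar runs along y between posts at y = -38 and +38 mm, is 12 mm thick (x) and 20 mm high (92 to 112 mm above the underside), with free space below it down to the vial caps at 69 mm.
- stand: Slanted loading stand (fixed): grey bent sheet, 86 x 100 mm, sloping 32 degrees down towards the robot, with an 18 mm lip along the low edge and 8 mm lips at the sides that hold the block with 3 mm play. Origin at the centre of its foot on the bench, x uphill, z up; the middle of the sloped face is 36 mm above the origin.
- heater: Dry-block heater (fixed): white housing 210 (x) x 250 (y) mm, dark deck 63 mm above the bench, sloped control panel at the front (-x). Origin at the centre of its underside. Two bays side by side on the deck, 56 mm either side of the origin along y: one free, one taken by tube_block; which is which varies.
- tube_block: Low aluminium tube block with six empty wells and no handle, fixed in the other bay of the heater, 64 x 84 mm, its top 36 mm above the deck. Origin at the centre of its foot, on the deck.
- hot_plate: The free bay's hot plate (fixed): aluminium, 72 (x) x 94 (y) x 6 mm, with two upright steel pegs at y = -30 and +30 mm, x = 0, 10 mm in diameter with tapered tips, 14 mm high above the plate. Origin at the centre of its underside on the deck, z up.
- bay_seat (a point): Centre of the hot plate's upper face, between the pegs; where the origin of the vial block comes to lie when it is fully seated. Same axes as hot_plate.
- tip_box: Bystander on the bench, to be left alone: pipette-tip box, blue with clear lid, 100 x 70 x 58 mm; origin at the centre of its underside.
- amber_bottle: Bystander on the bench, to be left alone: brown bottle with black cap, 56 mm wide, 120 mm high; origin at the centre of its underside.
- micropipette: Bystander on the bench, to be left alone: micropipette lying flat, 232 x 37 x 30 mm; origin at the centre of its underside.
- white_bottle: Bystander on the bench, to be left alone: white bottle with white cap, 42 mm wide, 85 mm high; origin at the centre of its underside.
- petri_dish: Bystander on the bench, to be left alone: covered petri dish, 69 mm wide, 14 mm high; origin at the centre of its underside.
- spare_vial: Bystander on the bench, to be left alone: single capped vial, 21 mm wide, 44 mm high; origin at the centre of its underside.

How it is judged:
On the way:
1. the block is lowered over the pegs while still in the fingers, to within 8 mm of the hot plate (horizontal distance between vial_block and bay_seat below 0.006 m and z of vial_block in the frame of bay_seat below 0.008 m and contact force between the fingers and vial_block above 1 N), for 0.1 s.
At the end, for the whole second after the job is handed in: The vial block stands upright (within 3 degrees) over both pegs of the free bay, its underside down on the hot plate (within 3 mm) and its centre within 4 mm of the plate's, its long side along the plate's long side (either way round, within 7 degrees), released and at rest (horizontal distance between vial_block and bay_seat below 0.004 m and z of vial_block in the frame of bay_seat between -0.003 and 0.003 m and angle between vial_block's own z axis and vertical below 0.05 rad and angle between the y axis of vial_block and the y axis of hot_plate, either way round below 0.12 rad and linear speed of vial_block below 0.01 m/s); the robot touches nothing.
It fails at once if the vial block is tipped more than 57 degrees from upright (angle between vial_block's own z axis and vertical above 1 rad).
It fails at once if one of the listed bystanders is moved more than 30 mm (distance of any of tip_box, amber_bottle, micropipette, white_bottle, petri_dish, spare_vial from where it was at the start of the episode above 0.03 m).
It also fails if it takes over 40 s, if anything falls off the work surface, if the arm or the gripper's body presses on something with over 40 N, if the wrist force passes 120 N, or if a joint passes its speed limit or range.

ROBOT

A 6-joint arm with a two-finger parallel gripper is mounted at the origin on a cart in front of the work surface, level with it; the furniture and walls round the work are solid. World frame = base frame: x ahead of the robot, y to its left, z up, the work surface at z = 0. Lengths are in m, angles in rad, forces in N, time in s.
With the tool pointing down it reaches from about 0.375 to 0.975 m from the base axis. Payload 3.8 kg.
Tool frame: the origin (TCP) lies at the centre of the arm's flange, where the gripper is bolted on; the fingertips stand 173 mm ahead of it and the grasp point (between the pads) lies 155 mm ahead of it (bot.tip_reach is the distance from the TCP to the fingertips, in m); z points along the fingers, y is the line along which they close (so a half turn about z gives the same grasp; the last joint's range is limited). The gripper opens to 85 mm and grips with 20 to 120 N. Pads are 22 mm wide; open, the fingers measure 114 mm over their backs; the gripper's body (76 mm by 85 mm) begins 54 mm behind the grasp point. The pads swing forward as they close: fully open they stand 13 mm farther back than shut.
Start: joints at [-1.166, 0.264, 1.604, -0, 1.274, -0.037], TCP at [0.289, -0.61, 0.405] pointing down, gripper open.
Joint ranges: [-2.63, 2.63], [-0.94, 2.18], [0.31, 2.57], [-1.31, 4.45], [0, 2.66], [-2.55, 2.55]. Speed limits (rad/s): [2.57, 2.57, 3.14, 3.14, 3.14, 3.14].

INTERFACE

Orientations are given as a rotation vector (axis times angle).
In Python, from workcell import bot gives the robot as it stands.
- The arm moves only by the tool drive_tool, never from a script. Its arguments are lists of equal length, an entry for each row: "claw": the finger opening in mm, from 0 to 85.4; "slide": the shift along the world's x, y, z each as a share of 0.5 m, from -1 to 1, a list of three; "yaw": the turn about the world's z as a share of 180 degrees, from -1 to 1. A call has 1 to 8 rows; each row is the pose to reach, as a shift and turn from the pose commanded when the call began, turning the shorter way round; what a row does not reach only later rows make up. A row lasts 1/12 s, in which the tool goes at most 41.7 mm and 7.16 degrees, less where a joint would pass 70% of its speed; a pose out of reach is approached as far as the arm can. A call with a number of a shift or a turn outside -1 to 1 is refused whole. A call with a gripper value outside its range is refused whole. The fingers move at their own pace and stop on an object; "newtons" is the grip in N (left out, the last holds). Time passes only in rows, so rows that repeat a pose let the fingers close. It gives the time, the measured TCP pose, the force, the opening and the grip force at its end, in the units of the state.
- bot.read_state(): the state, without advancing time (a new reading comes with each control period).
- bot.read_camera(name): name is "side" or "top" or "wrist"; returns a dict with "color" (480x640x3 uint8, red, green, blue), "depth" (480x640 float32, m along the optical axis (not along the pixel's ray), 0 where there is no reading), "mtx" (3x3 intrinsics, pixels), "k1" (the pictures are not rectified: a ray, as slopes to the right and down, at radius r is drawn at 1 + k1 r^2 times it, then the intrinsics apply), "eye" and "rotation" of the camera in the world. Camera axes: x right, y up, looking along -z (the intrinsics and any distortion apply to the point x, -y, -z); pixel columns grow to the right and rows downward; lengths in m; the calibration is good to about 2 mm. A picture is of the moment at which its call begins.
- bot.finish_job(): hands the job in; it is judged then, once.
The state is a dict: "time": time; "q": joint angles; "joint_vel": joint speeds; "joint_torque": joint torques, N m; "tool_pos": TCP position; "tcp_rot": TCP orientation; "wrist_force": force on the tool from outside, world axes, zero at the start; "torque": the same for the moment, N m; "width": opening from 0.0 (shut) to 1.0 (fully open); "grip_force": force on a finger pad.
Only numpy, scipy, OpenCV 4.12 (cv2) and the standard library are available. Lean on these libraries where they do the work, as an engineer would, in place of code of your own. Each camera call takes 0.05 s, during which the arm holds its last target. There are 200 camera calls.

## Working session

There is one attempt and no reset: what is moved stays moved. The work goes in short steps, Python scripts to look and compute and a tool call to move; the robot and the scene stay as the last step left them, time stands still between calls to the robot, and variables do not carry over. Pictures are saved under pics/ and viewed, at most 10 in all, crops included, and the job is handed in when it is done.

Besides the shell and the picture viewer there is one more tool, called after "Call:" as a command line: name --pt "numbers of a row" for each row, then --argument value for the rest. drive_tool: Moves the arm, as the interface text tells. Shift numbers are shares of 0.5 m and turn numbers shares of 180 degrees, none past 1 either way. Its arguments: {"type":"object","properties":{"claw":{"type":"array","items":{"type":"number"}},"slide":{"type":"array","items":{"type":"array","items":{"type":"number"}}},"yaw":{"type":"array","items":{"type":"number"}},"newtons":{"type":"number"}},"required":["claw","slide","yaw"]}

```bash
mkdir -p pics; cat > h.py <<'E'
import numpy as np, cv2, pickle, os
from workcell import bot
def grab(n,tag):
    c=bot.read_camera(n); pickle.dump(c,open(f'pics/{tag}.pkl','wb'))
    cv2.imwrite(f'pics/{tag}.png',c['color'][...,::-1]); return c
def load(tag): return pickle.load(open(f'pics/{tag}.pkl','rb'))
def rays(c,uv):
    uv=np.array(uv,float).reshape(-1,2); K=np.array(c['mtx']); k=c['k1']
    p=cv2.undistortPoints(uv.reshape(-1,1,2),K,np.array([k,0,0,0.])).reshape(-1,2)
    d=np.c_[p[:,0],-p[:,1],-np.ones(len(p))]
    R=np.array(c['rotation']); 
    if R.shape!=(3,3): R=cv2.Rodrigues(R)[0]
    return np.array(c['eye'],float),d@R.T
def onz(c,uv,z):
    e,d=rays(c,uv); return e+d*((z-e[2])/d[:,2])[:,None]
def cloud(c):
    v,u=np.mgrid[0:480,0:640]; e,d=rays(c,np.c_[u.ravel(),v.ravel()])
    return (e+d*c['depth'].ravel()[:,None]).reshape(480,640,3)
def tri(c1,p1,c2,p2):
    e1,d1=rays(c1,p1);e2,d2=rays(c2,p2);d1=d1[0];d2=d2[0]
    s=np.linalg.lstsq(np.c_[d1,-d2],e2-e1,rcond=None)[0]
    a=e1+s[0]*d1;b=e2+s[1]*d2; return (a+b)/2,np.linalg.norm(a-b)
E
python3 - <<'E'
from h import *
for n in('top','side','wrist'):
    c=grab(n,n+'0'); print(n,c['eye'],np.round(c['rotation'],3).tolist(),c['k1'],np.array(c['mtx']).tolist(),(c['depth']>0).mean())
s=bot.read_state();print(s)
E
```

```text
top [ 0.40616112 -0.0218793   1.35035369] [0.103, -0.119, -1.59] 0.021218192421658115 [[493.8592095341811, 0.0, 323.29131805657653], [0.0, 493.8592095341811, 237.84964510493762], [0.0, 0.0, 1.0]] 0.9957356770833333
side [-0.06645132 -0.98515901  0.54819076] [1.164, -0.368, -0.516] -0.09902056218535062 [[548.7454821078802, 0.0, 320.53751234438283], [0.0, 548.7454821078802, 239.25968071397878], [0.0, 0.0, 1.0]] 0.9171354166666666
wrist [ 0.35753066 -0.57728989  0.3737512 ] [-0.265, 0.171, -1.12] -0.029065380770298254 [[399.8484774688107, 0.0, 317.90651294259146], [0.0, 399.8484774688107, 229.52829987461416], [0.0, 0.0, 1.0]] 0.9958821614583333
{'time': 0.15, 'q': array([-1.16592361e+00,  2.64618377e-01,  1.60507452e+00, -3.06380469e-06,
        1.27372622e+00, -3.69193152e-02]), 'joint_vel': array([-4.22009601e-04, -4.12050951e-03, -3.73437898e-03, -1.88041406e-04,
       -1.40299206e-03,  3.10422588e-05]), 'joint_torque': array([ 4.34493058e-04, -5.15905881e+01, -3.67959917e+01, -7.34353011e-05,
        8.04706098e-03,  2.62981479e-05]), 'tool_pos': array([ 0.28848422, -0.60995288,  0.40361428]), 'tcp_rot': array([-3.06350489e+00, -6.87943432e-01,  5.29076195e-04]), 'wrist_force': array([-0.0614913 ,  1.63237897,  0.07921113]), 'torque': array([ 0.03174615,  0.04156245, -0.00700181]), 'grip_force': 0.0, 'width': 1.0004937457066343}
```

View pics/top0.png

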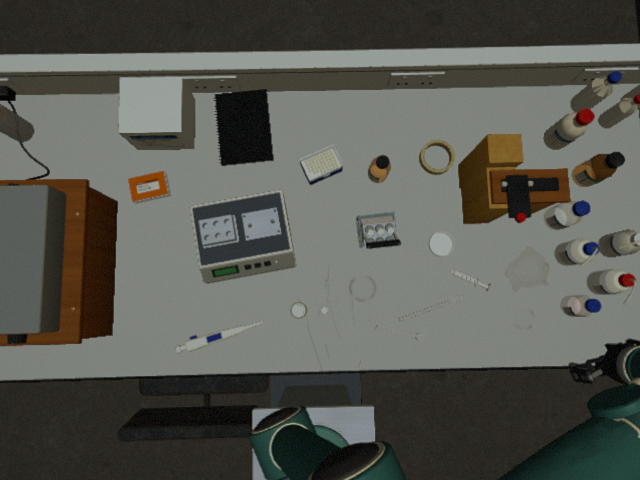

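View pics/side0.png

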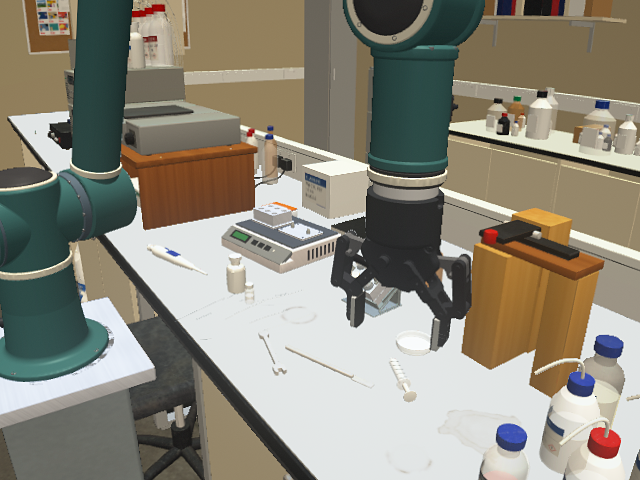

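```bash
python3 - <<'E'
from h import *
c=load('top0');P=cloud(c)
im=c['color']
crop=np.hstack([cv2.resize(im[200:260,345:415],None,fx=5,fy=5,interpolation=2),cv2.resize(im[185:285,185:300],None,fx=3,fy=3,interpolation=2)])if 0 else None
a=cv2.resize(im[200:260,345:415],(400,343),interpolation=2);b=cv2.resize(im[185:285,185:300],(394,343),interpolation=2)
cv2.imwrite('pics/crop0.png',np.hstack([a,b])[...,::-1])
# bar
hsv=cv2.cvtColor(im,cv2.COLOR_RGB2HSV)
m=np.zeros((480,640),bool);m[215:260,350:410]=1
m&=(im.max(2)<60)&(P[...,2]>.06)
v,u=np.nonzero(m);q=P[m];print(len(q),u.min(),u.max(),v.min(),v.max(),np.percentile(q,[2,50,98],axis=0).round(4))
# heater
for uv in[(220,228),(262,223),(240,210),(250,207),(280,240),(380,232)]:print(uv,P[uv[1],uv[0]].round(4))
print('bench z',P[300:320,140:160,2].mean())
w=(im.min(2)>130)&(np.abs(P[...,2]-.07)<.012);w[:,:185]=0;w[:,300:]=0;w[:185]=0;w[290:]=0
E
```

```text
196 363 399 236 247 [[ 0.5541 -0.2247  0.1166]
 [ 0.5627 -0.1844  0.1278]
 [ 0.5727 -0.1432  0.134 ]]
(220, 228) [0.6147 0.2264 0.1017]
(262, 223) [0.6305 0.1226 0.0728]
(240, 210) [0.6688 0.182  0.061 ]
(250, 207) [0.6751 0.1547 0.0667]
(280, 240) [0.5853 0.0764 0.0669]
(380, 232) [ 0.5957 -0.1823  0.1015]
bench z 0.002346721327833754
```

View pics/crop0.png

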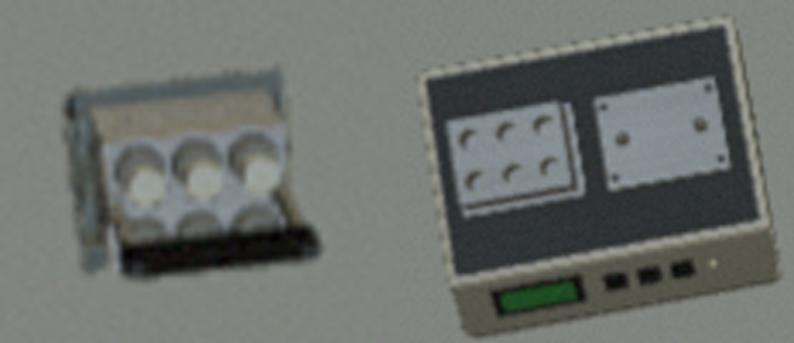

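```bash
cat >> h.py <<'E'
def R_(v): return cv2.Rodrigues(np.array(v,float))[0]
E
python3 - <<'E'
from h import *
c=load('wrist0');s=bot.read_state()
Rt=R_(s['tcp_rot']);p=np.array(s['tool_pos'])
print('tool axes',Rt.round(3).tolist())
print('cam in tool',(Rt.T@(np.array(c['eye'])-p)).round(4)); print('opt axis tool',(-Rt.T@R_(c['rotation'])[:,2]).round(3),'right',(Rt.T@R_(c['rotation'])[:,0]).round(3))
t=load('top0');P=cloud(t);im=t['color']
m=np.zeros((480,640),bool);m[215:260,350:410]=1
m&=(im.max(2)<60)&(P[...,2]>.06)
q=P[m];k=np.polyfit(q[:,1],q[:,0],1);print('bar yaw deg',-np.degrees(np.arctan(k[0])))
w=np.array([(u,v)for u,v in[(275.0,221.5),(252.5,225)]])  
print(onz(t,w,.08))
# peg px from crop: x=622,700 of crop, scale
for X,Y in[(622,138),(700,125),(604,107),(709,88),(720,159),(615,177)]:
    uv=(185+(X-400)*115/394,185+Y*100/343);print(np.round(uv,1),onz(t,uv,.075).round(4))
E
```

```text
tool axes [[0.904, 0.428, -0.001], [0.428, -0.904, 0.002], [0.0, -0.002, -1.0]]
cam in tool [0.0764 0.     0.0299]
opt axis tool [-0.294 -0.001  0.956] right [-0.001  1.     0.   ]
bar yaw deg 12.905179604633357
[[0.63246463 0.08789978 0.08      ]
 [0.62444134 0.14647168 0.08      ]]
[249.8 225.2] [[0.6248 0.1542 0.075 ]]
[272.6 221.4] [[0.6336 0.0947 0.075 ]]
[244.5 216.2] [[0.6491 0.1679 0.075 ]]
[275.2 210.7] [[0.6622 0.0876 0.075 ]]
[278.4 231.4] [[0.6071 0.0797 0.075 ]]
[247.8 236.6] [[0.5949 0.1595 0.075 ]]
```

Call:
drive_tool --claw '[85,85,85,85,85,85,85,85]' --pt "0.55 0.78 0.03" --pt "0.55 0.78 0.03" --pt "0.55 0.78 0.03" --pt "0.55 0.78 0.03" --pt "0.55 0.78 0.03" --pt "0.55 0.78 0.03" --pt "0.55 0.78 0.03" --pt "0.55 0.78 0.03" --yaw '[0.42,0.42,0.42,0.42,0.42,0.42,0.42,0.42]'

```text
time: 0.82
tool_pos: [0.4812, -0.336, 0.415]
tcp_rot: [-2.354, -2.081, 0.0]
wrist_force: [0.7, -0.6, -0.5]
width: 0.996
grip_force: 0.0
```

Call:
drive_tool --claw '[85,85,85,85,85,85]' --pt "0.16 0.22 0.01" --pt "0.16 0.22 0.01" --pt "0.16 0.22 0.01" --pt "0.16 0.22 0.01" --pt "0.16 0.22 0.01" --pt "0.16 0.22 0.01" --yaw '[0.1,0.1,0.1,0.1,0.1,0.1]'

```text
time: 1.32
tool_pos: [0.5607, -0.2274, 0.4197]
tcp_rot: [-2.005, -2.418, 0.002]
wrist_force: [-0.3, -0.7, 0.1]
width: 0.991
grip_force: 0.0
```

```bash
python3 - <<'E'
from h import *
s=bot.read_state();print(s['tool_pos'],s['tcp_rot'],s['q'])
grab('wrist','wA')
E
```

```text
[ 0.56072486 -0.22740032  0.41972711] [-2.00456538e+00 -2.41816275e+00  1.56469976e-03] [-4.26211078e-01  1.24051371e-01  1.74152720e+00 -8.37902469e-04
  1.27686092e+00 -6.12458293e-01]
```

View pics/wA.png

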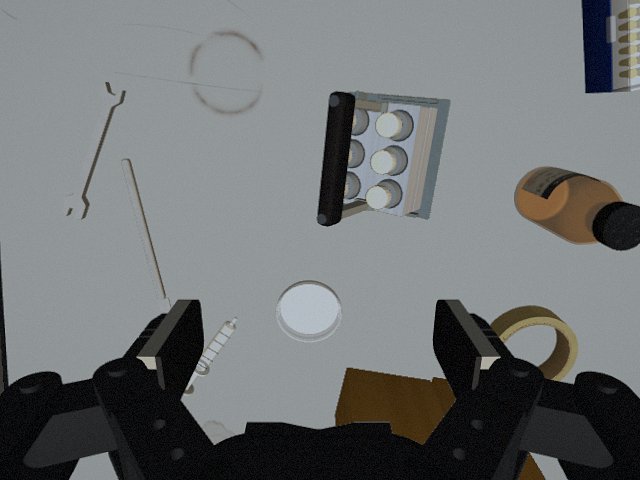

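Call:
drive_tool --claw '[85,85,85,85]' --pt "0.0 0.16 0.0" --pt "0.0 0.16 0.0" --pt "0.0 0.16 0.0" --pt "0.0 0.16 0.0" --yaw '[0,0,0,0]'

```text
time: 1.7
tool_pos: [0.5598, -0.148, 0.4201]
tcp_rot: [-2.006, -2.418, 0.001]
wrist_force: [0.5, -0.1, -0.1]
width: 0.993
grip_force: 0.0
```

```bash
python3 - <<'E'
from h import *
s=bot.read_state();print(s['tool_pos'],s['tcp_rot'])
grab('wrist','wB')
E
```

```text
[ 0.55983369 -0.14804269  0.42006187] [-2.00619672e+00 -2.41755479e+00  1.07885357e-03]
```

Call:
drive_tool --claw '[85,85,85,85,85,85,85,85]' --pt "0.1 0.5 0.0" --pt "0.1 0.5 0.0" --pt "0.1 0.5 0.0" --pt "0.1 0.5 0.0" --pt "0.1 0.5 0.0" --pt "0.1 0.5 0.0" --pt "0.1 0.5 0.0" --pt "0.1 0.5 0.0" --yaw '[0,0,0,0,0,0,0,0]'

```text
time: 2.42
tool_pos: [0.6113, 0.1026, 0.4199]
tcp_rot: [2.005, 2.419, -0.001]
wrist_force: [-1.0, -0.3, -0.3]
width: 0.998
grip_force: 0.0
```

```bash
python3 - <<'E'
from h import *
s=bot.read_state();print(s['tool_pos'],s['tcp_rot'])
grab('wrist','wC')
E
```

```text
[0.6113402  0.10255887 0.41986796] [ 2.00459447e+00  2.41858150e+00 -5.74696736e-04]
```

View pics/wC.png

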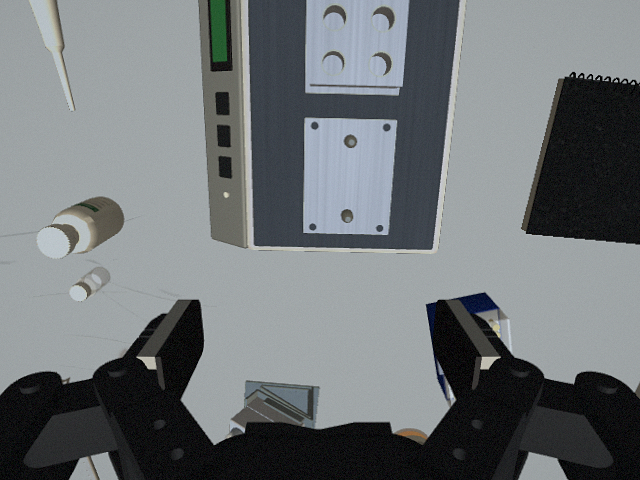

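```bash
python3 - <<'E'
from h import *
res={}
for tag in('wA','wB'):
    c=load(tag);P=cloud(c);im=c['color']
    m=((im.max(2)<60)&(P[...,2]>.07)&(P[...,2]<.16)&(abs(P[...,0]-.565)<.06)&(abs(P[...,1]+.185)<.08)).astype(np.uint8)
    m=cv2.morphologyEx(m,cv2.MORPH_OPEN,np.ones((3,3)))
    n,l,st,ce=cv2.connectedComponentsWithStats(m);i=1+st[1:,4].argmax();m=l==i
    v,u=np.nonzero(m);r=cv2.minAreaRect(np.c_[u,v].astype(np.float32));print(tag,st[i],ce[i],r)
    q=P[m];mm=q.mean(0);U,S,V=np.linalg.svd(q-mm,full_matrices=False);d=V[0]*np.sign(V[0][1])
    t=(q-mm)@d;print(' mean',mm.round(4),'dir',d.round(3),'yaw',np.degrees(np.arctan2(-d[0],d[1])),'ext',np.percentile(t,[1,99]),'z',np.percentile(q[:,2],[2,50,98]))
    b=cv2.boxPoints(r);b=b[np.argsort(b[:,1])];res[tag]=(c,b[:2].mean(0),b[2:].mean(0),np.array(ce[i]))
    # perpendicular profile
    nrm=np.array([d[1],-d[0]])/np.hypot(d[0],d[1]);x=(q[:,:2]-mm[:2])@nrm
    for a in np.arange(-.02,.02,.004):
        k=(x>a)&(x<a+.004)&(abs(t)<.03)
        if k.sum()>5:print('   ',a.round(3),k.sum(),q[k,2].mean().round(4))
for i in(1,2,3):print('tri',*tri(res['wA'][0],res['wA'][i],res['wB'][0],res['wB'][i]))
c=load('wC');P=cloud(c);im=c['color']
reg=np.zeros((480,640),bool);reg[120:233,305:390]=1
pl=P[reg&(abs(P[...,2]-.07)<.006)];print('plate z',np.median(pl[:,2]))
z0=np.median(pl[:,2])
m=(reg&(P[...,2]>z0+.009)&(P[...,2]<.1)).astype(np.uint8)
n,l,st,ce=cv2.connectedComponentsWithStats(m)
for i in range(1,n):
    if st[i,4]>8:print('peg',st[i],ce[i],P[l==i].mean(0).round(4),P[l==i][:,2].max())
gray=cv2.cvtColor(im,cv2.COLOR_RGB2GRAY)
pm=(gray>130).astype(np.uint8)*255;pm[:110]=0;pm[240:]=0;pm[:,:295]=0;pm[:,402:]=0
cs,_=cv2.findContours(pm,0,2);k=max(cs,key=cv2.contourArea);r=cv2.minAreaRect(k);print(r);b=cv2.boxPoints(r);X=onz(c,b,z0);print(X.round(4),X.mean(0),np.linalg.norm(np.diff(X,axis=0),axis=1))
cv2.imwrite('pics/peg.png',cv2.resize(im[105:245,290:410],None,fx=4,fy=4,interpolation=2)[...,::-1])
E
```

```text
wA [ 318   92   37  134 3060] [335.92941176 157.61405229] ((335.62457275390625, 158.8336944580078), (25.53441047668457, 134.265625), 6.095861911773682)
 mean [ 0.565  -0.1828  0.1284] dir [-0.089  0.996  0.003] yaw 5.099871930915781 ext [-0.04336368  0.04019935] z [0.1195877  0.12981279 0.13270171]
    -0.012 38 0.1278
    -0.008 587 0.1299
    -0.004 584 0.1317
    0.0 535 0.1295
    0.004 479 0.1235
    0.008 44 0.1182
wB [ 299  208   39  119 2517] [315.33412793 266.06515693] ((315.1382141113281, 266.0625), (27.49254608154297, 121.25878143310547), 8.383248329162598)
 mean [ 0.5651 -0.1808  0.1279] dir [-0.079  0.997 -0.023] yaw 4.559976059551125 ext [-0.04409683  0.03958739] z [0.1155072  0.1296119  0.13264756]
    -0.012 53 0.1281
    -0.008 447 0.1301
    -0.004 460 0.1317
    0.0 420 0.1291
    0.004 387 0.1231
    0.008 15 0.1131
tri [ 0.56302367 -0.14088777  0.10870979] 0.0018236006586393428
tri [ 0.56801307 -0.22806255  0.12908916] 0.0019485621412283932
tri [ 0.5654432  -0.18306198  0.12088674] 4.467883577488801e-05
plate z 0.07005080797475938
peg [345 136  11  12  92] [350.18478261 141.16304348] [0.6271 0.1567 0.0821] 0.0862049531039078
peg [342 213  10  10  72] [346.75       217.30555556] [0.6368 0.0978 0.0823] 0.0859859519987804
((348.86004638671875, 175.79690551757812), (92.0439453125, 115.39373779296875), 1.2730300426483154)
[[0.6037 0.0748 0.0701]
 [0.5894 0.1672 0.0701]
 [0.6597 0.1789 0.0701]
 [0.6801 0.0873 0.0701]] [0.63324288 0.12704529 0.07005081] [0.09350237 0.07123136 0.0938636 ]
```

View pics/peg.png

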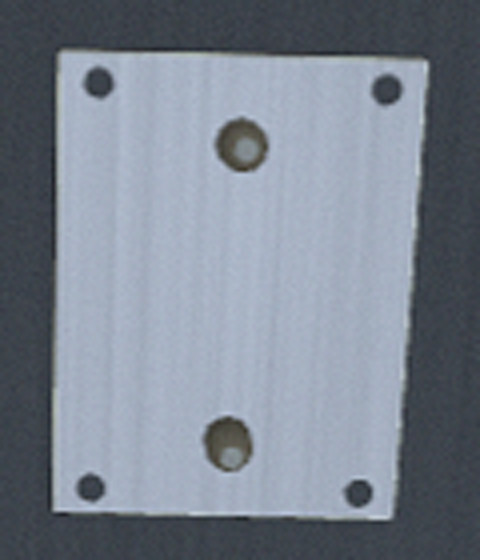

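Call:
drive_tool --claw '[85,85,85,85,85,85,85,85]' --pt "-0.093 -0.573 0" --pt "-0.093 -0.573 0" --pt "-0.093 -0.573 0" --pt "-0.093 -0.573 0" --pt "-0.093 -0.573 0" --pt "-0.093 -0.573 0" --pt "-0.093 -0.573 -0.08" --pt "-0.093 -0.573 -0.14" --yaw '[-0.032,-0.032,-0.032,-0.032,-0.032,-0.032,-0.032,-0.032]'

```text
time: 3.13
tool_pos: [0.5638, -0.1921, 0.3554]
tcp_rot: [2.125, 2.297, 0.003]
wrist_force: [1.5, 0.2, 0.0]
width: 0.995
grip_force: 0.0
```

Call:
drive_tool --claw '[85,85,85]' --pt "0 0 0" --pt "0 0 0" --pt "0 0 0" --yaw '[0,0,0]'

```text
time: 3.38
tool_pos: [0.5638, -0.1858, 0.3514]
tcp_rot: [2.128, 2.31, 0.0]
wrist_force: [0.2, 0.1, 0.7]
width: 0.997
grip_force: 0.0
```

```bash
python3 - <<'E'
from h import *
s=bot.read_state();print(s['tool_pos'],s['tcp_rot'],s['width'])
c=grab('wrist','wE');P=cloud(c);im=c['color']
m=((im.max(2)<60)&(P[...,2]>.105)&(P[...,2]<.145)&(abs(P[...,0]-.565)<.025)&(abs(P[...,1]+.185)<.06))
q=P[m];mm=q.mean(0);U,S,V=np.linalg.svd(q-mm,full_matrices=False);d=V[0]*np.sign(V[0][1])
t=(q-mm)@d;print(m.sum(),mm.round(4),d.round(3),'yaw',np.degrees(np.arctan2(-d[0],d[1])),np.percentile(q,[1,99],axis=0).round(4))
E
```

```text
[ 0.56376014 -0.18578839  0.35140913] [2.12796697e+00 2.31042491e+00 3.00072126e-04] 0.9969042065432334
4851 [ 0.5652 -0.1811  0.1281] [-0.088  0.996 -0.002] yaw 5.041711930263881 [[ 0.5551 -0.2247  0.1152]
 [ 0.5762 -0.1416  0.1328]]
```

Call:
drive_tool --claw '[85,85,85,85]' --pt "0.003 0.005 -0.06" --pt "0.003 0.005 -0.12" --pt "0.003 0.005 -0.14" --pt "0.003 0.005 -0.14" --yaw '[0,0,0,0]'

```text
time: 3.77
tool_pos: [0.565, -0.1807, 0.279]
tcp_rot: [-2.121, -2.312, 0.002]
wrist_force: [0.3, -0.3, 0.2]
width: 0.997
grip_force: 0.0
```

Call:
drive_tool --claw '[30,15,5,5,5,5,5,5]' --pt "0 0 0" --pt "0 0 0" --pt "0 0 0" --pt "0 0 0" --pt "0 0 0" --pt "0 0 0" --pt "0 0 0" --pt "0 0 0" --yaw '[0,0,0,0,0,0,0,0]' --newtons 25

```text
time: 4.43
tool_pos: [0.5646, -0.1821, 0.2815]
tcp_rot: [-2.124, -2.312, 0.004]
wrist_force: [-6.1, -0.4, 6.0]
width: 0.223
grip_force: 24.2
```

Call:
drive_tool --claw '[5,5,5,5,5,5,5,5]' --pt "0.0 0 0.02" --pt "0.005 0 0.04" --pt "0.01 0 0.06" --pt "0.01 0 0.08" --pt "0.01 0 0.1" --pt "0.01 0 0.12" --pt "0.01 0 0.14" --pt "0.01 0 0.16" --yaw '[0,0,0,0,0,0,0,0]'

```text
time: 5.1
tool_pos: [0.5706, -0.1818, 0.3616]
tcp_rot: [2.125, 2.313, 0.0]
wrist_force: [-0.4, -0.3, -5.2]
width: 0.131
grip_force: 27.3
```

Call:
drive_tool --claw '[5,5,5,5,5,5,5,5]' --pt "0 0 0.02" --pt "0 0 0.04" --pt "0 0 0.08" --pt "0 0 0.12" --pt "0 0 0.16" --pt "0 0 0.16" --pt "0 0 0.16" --pt "0 0 0.16" --yaw '[0,0,0,0,0,0,0,0]' --newtons 40

```text
time: 5.77
tool_pos: [0.5702, -0.1817, 0.4395]
tcp_rot: [-2.125, -2.312, 0.001]
wrist_force: [-0.8, -0.2, -5.7]
width: 0.131
grip_force: 45.2
```

```bash
python3 - <<'E'
from h import *
s=bot.read_state();print(s['tool_pos'],s['tcp_rot'],s['width'])
a=grab('wrist','wF')['color'];b=grab('side','sF')['color']
cv2.imwrite('pics/F.png',cv2.resize(np.hstack([a,b]),(800,300),interpolation=3)[...,::-1])
E
```

```text
[ 0.5702423  -0.18169429  0.43947595] [-2.12461561e+00 -2.31236354e+00  8.62318398e-04] 0.13139028509750267
```

View pics/F.png

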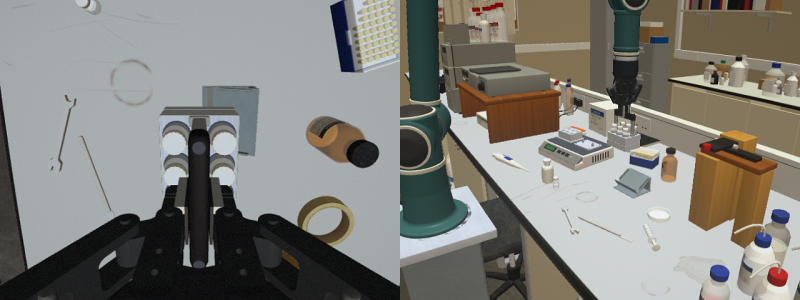

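```bash
cat > m.py <<'E'
from h import *
import sys
s=bot.read_state();c=load(sys.argv[1]);P=cloud(c);Rt=R_(s['tcp_rot']);T=(P-s['tool_pos'])@Rt
x,y,z=T[...,0],T[...,1],T[...,2];im=c['color']
bar=(abs(y)<.009)&(z>.13)&(z<.155)&(abs(x)<.055)
q=T[bar];print('bar',len(q),np.percentile(q,[1,50,99],axis=0).round(4).tolist())
for a in np.arange(-.045,.05,.01):
    k=bar&(x>a)&(x<a+.01)
    if k.sum()>10:
        e=T[k];print(' ',a.round(3),k.sum(),'z',np.median(e[:,2]).round(4),'y',np.percentile(e[:,1],[2,98]).round(4))
top=(z>.2)&(z<.222)&(abs(y)<.05)&(abs(x)<.06);q=T[top]
print('top',len(q),np.percentile(q,[1,50,99],axis=0).round(4).tolist())
k=top&(x>.0)&(x<.05);A=np.c_[x[k],y[k],np.ones(k.sum())]
for _ in range(4):
    f=np.linalg.lstsq(A,z[k],rcond=None)[0];r=abs(z[k]-A@f);g=r<.002
    kk=np.zeros_like(k);kk[k]=g;k=kk;A=np.c_[x[k],y[k],np.ones(k.sum())]
print('plane',f.round(4),k.sum(),np.percentile(T[k],[1,99],axis=0).round(4).tolist())
E
python3 m.py wF
```

```text
bar 7102 [[-0.0421, -0.0084, 0.1322], [0.006, 0.0013, 0.1536], [0.0387, 0.0086, 0.1549]]
  -0.045 461 z 0.1534 y [-0.003  0.006]
  -0.035 488 z 0.1541 y [-0.0032  0.0062]
  -0.025 538 z 0.154 y [-0.0031  0.0059]
  -0.015 819 z 0.1536 y [-0.0051  0.0083]
  -0.005 1116 z 0.1532 y [-0.0055  0.0085]
  0.005 1806 z 0.1474 y [-0.0087  0.0088]
  0.015 723 z 0.1539 y [-0.0031  0.0062]
  0.025 748 z 0.1537 y [-0.003   0.0064]
  0.035 402 z 0.1537 y [-0.0029  0.0063]
top 5514 [[-0.0268, -0.0291, 0.2004], [0.0264, 0.0082, 0.216], [0.0388, 0.0332, 0.222]]
plane [0.1301 0.0194 0.2113] 691 [[0.0006, -0.0248, 0.2103], [0.0388, 0.0283, 0.2178]]
```

```bash
python3 - <<'E'
from h import *
c=load('wC');z=.084
X=onz(c,[(351.3,142.0),(348,219.3)],z);print('pegs',X.round(4),X.mean(0),np.linalg.norm(X[0]-X[1]),np.degrees(np.arctan2(-(X[0]-X[1])[0],(X[0]-X[1])[1])))
# crop screw holes (px from crop)
h=np.array([(99,82),(387,90),(91,487),(358,493)])/4.+[290,105]
H=onz(c,h,.070);print('holes',H.round(4),H.mean(0)); 
for a,b in((0,2),(1,3)):d=H[a]-H[b];print(np.degrees(np.arctan2(-d[0],d[1])))
k=np.array([(60,52),(427,61),(55,512),(394,518)])/4.+[290,105]
H=onz(c,k,.070);print('corners',H.round(4),H.mean(0)); 
for a,b in((0,2),(1,3)):d=H[a]-H[b];print(np.degrees(np.arctan2(-d[0],d[1])))
s=bot.read_state();c=load('wF');P=cloud(c);Rt=R_(s['tcp_rot']);T=(P-s['tool_pos'])@Rt;x,y,z=T[...,0],T[...,1],T[...,2]
bar=(abs(y-.0015)<.004)&(z>.149)&(z<.158)&(abs(x)<.06);print('bar x',np.percentile(T[bar][:,0],[.2,99.8]))
m=((z>.19)&(z<.203)&(abs(y)<.035)&(abs(x)<.06)).astype(np.uint8)
n,l,st,ce=cv2.connectedComponentsWithStats(cv2.erode(m,np.ones((3,3))))
for i in range(1,n):
    if st[i,4]>60:
        q=T[l==i];print('cap',st[i,4],np.median(q,0).round(4),((q.max(0)+q.min(0))/2).round(4))
f=(z>.225)&(z<.275)&(abs(y)<.045)&(abs(x)<.06);q=T[f];print('face',len(q),np.percentile(q,[1,50,99],axis=0).round(4).tolist())
E
```

```text
pegs [[0.6279 0.1563 0.084 ]
 [0.6379 0.0968 0.084 ]] [0.63285362 0.12659586 0.084     ] 0.06033531786262335 9.546763122182726
holes [[0.5987 0.1625 0.07  ]
 [0.654  0.1714 0.07  ]
 [0.612  0.0814 0.07  ]
 [0.6672 0.0905 0.07  ]] [0.63297443 0.12644098 0.07      ]
9.36618015211425
9.250582841119964
corners [[0.5902 0.1666 0.07  ]
 [0.6604 0.1782 0.07  ]
 [0.6056 0.0746 0.07  ]
 [0.6759 0.0865 0.07  ]] [0.63302368 0.12648896 0.07      ]
9.486102745258322
9.624444623387097
bar x [-0.0434908   0.04081627]
cap 77 [0.0379 0.0018 0.1961] [0.0378 0.0018 0.1966]
cap 1005 [ 0.0239 -0.0161  0.1973] [ 0.0235 -0.0159  0.1975]
cap 1030 [0.0238 0.0195 0.1971] [0.0235 0.0195 0.1982]
cap 771 [-0.0003 -0.017   0.1974] [-0.0013 -0.0161  0.1986]
cap 769 [-0.0005  0.0202  0.1972] [-0.0014  0.0196  0.1986]
face 1520 [[0.0388, -0.029, 0.2256], [0.0391, 0.0019, 0.2438], [0.0393, 0.0331, 0.266]]
```

Call:
drive_tool --claw '[5,5,5,5,5,5,5,5]' --pt "0.01 0.05 0" --pt "0.026 0.13 0" --pt "0.042 0.21 0" --pt "0.06 0.29 0" --pt "0.075 0.37 0" --pt "0.09 0.45 0" --pt "0.106 0.53 0" --pt "0.115 0.585 0" --yaw '[0.004,0.01,0.016,0.022,0.0256,0.0256,0.0256,0.0256]'

```text
time: 6.53
tool_pos: [0.628, 0.1142, 0.4384]
tcp_rot: [-2.027, -2.396, 0.001]
wrist_force: [-0.4, -0.2, -4.6]
width: 0.129
grip_force: 45.2
```

Call:
drive_tool --claw '[5,5,5,5,5,5,5,5]' --pt "0.006 0.034 0" --pt "0.006 0.034 0" --pt "0.006 0.034 0" --pt "0.006 0.034 -0.03" --pt "0.006 0.034 -0.06" --pt "0.006 0.034 -0.09" --pt "0.006 0.034 -0.09" --pt "0.006 0.034 -0.09" --yaw '[0,0,0,0,0,0,0,0]'

```text
time: 7.2
tool_pos: [0.6304, 0.1264, 0.3934]
tcp_rot: [-2.031, -2.394, 0.006]
wrist_force: [-0.3, 0.1, -4.8]
width: 0.129
grip_force: 45.2
```

```bash
python3 - <<'E'
from h import *
s=bot.read_state();r=s['tcp_rot'];print(s['tool_pos'],2*np.degrees(np.arctan2(r[1],r[0]))%360,s['width'])
a=grab('wrist','wG');b=grab('side','sG')
P=cloud(a);T=(P-s['tool_pos'])@R_(r);x,y,z=T[...,0],T[...,1],T[...,2]
m=((z>.19)&(z<.203)&(abs(y)<.035)&(abs(x)<.06)).astype(np.uint8)
n,l,st,ce=cv2.connectedComponentsWithStats(cv2.erode(m,np.ones((3,3))))
for i in range(1,n):
    if st[i,4]>200:print('cap',np.median(T[l==i],0).round(4),((T[l==i].max(0)+T[l==i].min(0))/2).round(4))
q=P[(P[...,2]>.064)&(P[...,2]<.076)&(abs(P[...,0]-.633)<.045)&(abs(P[...,1]-.1265)<.055)];print(len(q),np.percentile(q,[1,99],axis=0))
cv2.imwrite('pics/G.png',np.hstack([cv2.resize(a['color'][60:300,200:440],(400,400)),cv2.resize(b['color'][150:310,380:540],(400,400))])[...,::-1])
E
```

```text
[0.63041692 0.1263852  0.39336459] 99.37977294191575 0.1288111078094382
cap [ 0.023  -0.0169  0.1988] [ 0.0229 -0.0171  0.1994]
cap [0.0232 0.0187 0.1988] [0.0226 0.0189 0.1991]
cap [-0.0007 -0.0181  0.1986] [-0.002  -0.0169  0.1996]
cap [-0.0009  0.0197  0.1986] [-0.0019  0.0188  0.1996]
3483 [[0.58877611 0.15035392 0.06403003]
 [0.67711643 0.18110333 0.07174924]]
```

View pics/G.png

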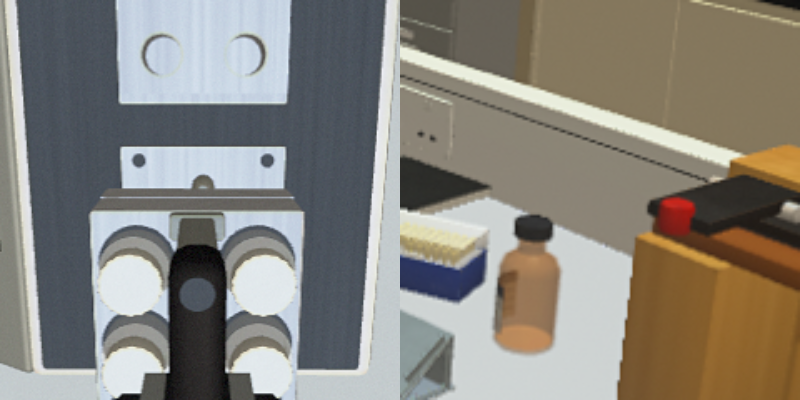

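```bash
cat > g.py <<'E'
from h import *
s=bot.read_state();r=s['tcp_rot'];Rt=R_(r);c=load('wG');z=.070
f=lambda l:np.array(l)*.6+[200,60]
H=onz(c,f([(139,160),(267,160)]),z);C=onz(c,f([(121,147),(285,148)]),z)
g=np.radians(9.45);ey=np.array([-np.sin(g),np.cos(g),0])
print('holes',H.round(4),'corners',C.round(4),np.linalg.norm(C[1]-C[0]),np.degrees(np.arctan2(*(H[1]-H[0])[[1,0]])),np.degrees(np.arctan2(*(C[1]-C[0])[[1,0]])))
print('seat from holes',H.mean(0)-ey*.041,'corners',C.mean(0)-ey*.047)
print('peg tip',onz(c,f([(204,181)]),.084)-ey*.030)
P=cloud(c);T=(P-s['tool_pos'])@Rt
k=(T[...,2]>.226)&(T[...,2]<.262)&(abs(T[...,1])<.045)&(abs(T[...,0]-.039)<.004);q=T[k];print('face x',np.median(q[:,0]),'y',np.percentile(q[:,1],[.5,99.5]),q[:,2].max(),np.degrees(np.polyfit(q[:,1],q[:,0],1)[0]))
for b in((.0009,-.0019),(.0019,-.0017)):print('block',(s['tool_pos']+Rt@[b[1],b[0],.266]).round(4))
E
python3 g.py
```

```text
holes [[0.5986 0.1625 0.07  ]
 [0.6538 0.1717 0.07  ]] corners [[0.5901 0.1668 0.07  ]
 [0.6605 0.178  0.07  ]] 0.07127490571855896 9.385015111963424 9.035650143916424
seat from holes [0.63292223 0.12665447 0.07      ] corners [0.63301653 0.12606175 0.07      ]
peg tip [[0.63265254 0.13055129 0.084     ]]
face x 0.037505498257878925 y [-0.03293246  0.03002031] 0.2619424263733886 -0.17940188394265993
block [0.6327 0.1251 0.1301]
block [0.6337 0.1255 0.1301]
```

```bash
cat > w.py <<'E'
from h import *
import sys
for _ in range(1):
    c=grab('wrist',sys.argv[1]);s=bot.read_state();r=s['tcp_rot'];print(s['tool_pos'].round(4),r.round(4),s['wrist_force'].round(1))
g=np.radians(9.4);R=np.array([[np.cos(g),-np.sin(g),0],[np.sin(g),np.cos(g),0],[0,0,1]])
L=(cloud(c)-[.6329,.1264,.070])@R   # plate frame
x,y,z=L[...,0],L[...,1],L[...,2]
zb=s['tool_pos'][2]-.266-.070
print('bottom height est',zb.round(4))
m=((abs(z-zb-.069)<.006)&(abs(x)<.04)&(abs(y)<.05)&(c['color'].min(2)>120)).astype(np.uint8)
n,l,st,ce=cv2.connectedComponentsWithStats(cv2.erode(m,np.ones((3,3))))
for i in range(1,n):
    if st[i,4]>200:q=L[l==i];print('cap',((q.max(0)+q.min(0))/2).round(4),np.median(q[:,2]).round(4))
k=(z>zb+.004)&(z<zb+.04)&(abs(x)<.045)&(abs(y-.042)<.006);q=L[k]
if len(q)>50:
    print('face y',np.median(q[:,1]).round(4),'x',np.percentile(q[:,0],[.5,99.5]).round(4),'yaw',np.degrees(np.polyfit(q[:,0],q[:,1],1)[0]).round(2),'roll',np.degrees(np.polyfit(q[:,2],q[:,1],1)[0]).round(2))
    for a in(.008,.036):
        e=q[abs(q[:,2]-zb-a)<.005];print(a,np.percentile(e[:,0],[.5,99.5]).round(4)) if len(e) else 0
E
python3 w.py wH
```

```text
[0.6315 0.1271 0.3968] [2.0308e+00 2.3952e+00 2.1000e-03] [-0.4 -0.7 -5.3]
bottom height est 0.0608
cap [-0.0182  0.0232  0.1274] 0.1273
cap [0.0177 0.0232 0.1272] 0.1273
cap [-0.0183 -0.0015  0.1275] 0.1275
cap [ 0.0177 -0.0015  0.1275] 0.1276
face y 0.0386 x [-0.0318  0.0311] yaw -0.07 roll 0.48
0.008 [-0.032   0.0311]
0.036 [-0.0314  0.0309]
```

Call:
drive_tool --claw '[5,5,5,5,5,5,5]' --pt "0 0.005 -0.02" --pt "0 0.005 -0.04" --pt "0 0.005 -0.06" --pt "0 0.005 -0.08" --pt "0 0.005 -0.08" --pt "0 0.005 -0.08" --pt "0 0.005 -0.08" --yaw '[0,0,0,0,0,0,0]'

```text
time: 7.93
tool_pos: [0.6312, 0.1302, 0.3552]
tcp_rot: [-2.031, -2.397, 0.0]
wrist_force: [0.7, 0.0, -4.3]
width: 0.122
grip_force: 45.2
```

```bash
python3 w.py wI; python3 - <<'E'
from h import *
c=load('wI');a=c['color'][70:250,220:420];cv2.imwrite('pics/I.png',cv2.resize(a,(660,594),interpolation=2)[...,::-1])
E
```

```text
[0.6314 0.1303 0.3559] [2.0303e+00 2.3967e+00 8.0000e-04] [ 0.1 -0.  -5.2]
bottom height est 0.0199
cap [-0.0182  0.0265  0.0864] 0.0865
cap [0.0176 0.0265 0.0865] 0.0864
cap [-0.018   0.0019  0.0865] 0.0867
cap [0.0177 0.0017 0.0866] 0.0866
face y 0.042 x [-0.0317  0.0312] yaw 0.0 roll 0.49
0.008 [-0.0319  0.0312]
0.036 [-0.0312  0.031 ]
```

View pics/I.png

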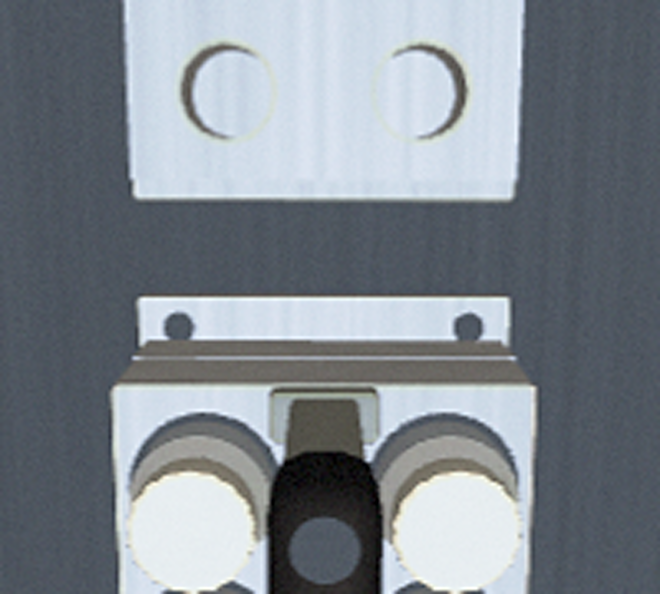

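```bash
python3 - <<'E'
from h import *
c=load('wI');f=lambda l:np.array(l)/3.3+[220,70]
g=np.radians(9.4);R=np.array([[np.cos(g),-np.sin(g),0],[np.sin(g),np.cos(g),0],[0,0,1]])
loc=lambda u,z:((onz(c,f(u),z)-[.6329,.1264,.07])@R).round(4)
print('holes (exp y .041)',loc([(179,327),(468,327)],.07));print('edge (exp .047, +-.036)',loc([(138,297),(510,297)],.07))
for z in(.086,.088,.090):print('block bottom edge',z,loc([(142,342),(505,342)],z))
for z in(.130,.132):print('block top edge',z,loc([(113,386),(536,386)],z))
E
```

```text
holes (exp y .041) [[-0.028   0.0412  0.    ]
 [ 0.028   0.0412  0.    ]]
edge (exp .047, +-.036) [[-0.0357  0.047   0.    ]
 [ 0.0359  0.047   0.    ]]
block bottom edge 0.086 [[-0.0331  0.0409  0.016 ]
 [ 0.0331  0.0409  0.016 ]]
block bottom edge 0.088 [[-0.0328  0.0412  0.018 ]
 [ 0.0328  0.0412  0.018 ]]
block bottom edge 0.09 [[-0.0325  0.0415  0.02  ]
 [ 0.0325  0.0415  0.02  ]]
block top edge 0.13 [[-0.0316  0.0413  0.06  ]
 [ 0.0319  0.0413  0.06  ]]
block top edge 0.132 [[-0.0313  0.0417  0.062 ]
 [ 0.0316  0.0417  0.062 ]]
```

Call:
drive_tool --claw '[5,5,5,5,5,5]' --pt "0 0 -0.006" --pt "0 0 -0.012" --pt "0 0 -0.018" --pt "0 0 -0.022" --pt "0 0 -0.026" --pt "0 0 -0.026" --yaw '[0,0,0,0,0,0]'

```text
time: 8.48
tool_pos: [0.6309, 0.1301, 0.3417]
tcp_rot: [-2.03, -2.396, 0.001]
wrist_force: [-0.8, 0.4, -4.6]
width: 0.126
grip_force: 45.1
```

Call:
drive_tool --claw '[5,5,5,5]' --pt "0 0 -0.004" --pt "0 0 -0.008" --pt "0 0 -0.01" --pt "0 0 -0.01" --yaw '[0,0,0,0]'

```text
time: 8.82
tool_pos: [0.6312, 0.1302, 0.3375]
tcp_rot: [2.031, 2.397, 0.0]
wrist_force: [-0.3, -0.0, -5.0]
width: 0.128
grip_force: 45.2
```

```bash
python3 w.py wJ
```

```text
[0.6312 0.1302 0.3375] [2.0309e+00 2.3969e+00 2.0000e-04] [-0.5  0.7 -5. ]
bottom height est 0.0015
cap [-0.0181  0.0265  0.0684] 0.0688
cap [0.0176 0.0266 0.069 ] 0.0687
cap [-0.0179  0.0019  0.0687] 0.069
cap [0.0177 0.0018 0.0691] 0.0689
face y 0.0419 x [-0.0317  0.0312] yaw -0.02 roll 0.49
0.008 [-0.0321  0.0313]
0.036 [-0.031   0.0311]
```

Nearly down, no contact yet. Lower another few mm until the wrist load changes.

Call:
drive_tool --claw '[5,5,5,5]' --pt "0 0 -0.002" --pt "0 0 -0.004" --pt "0 0 -0.005" --pt "0 0 -0.005" --yaw '[0,0,0,0]'

```text
time: 9.2
tool_pos: [0.6314, 0.1299, 0.3373]
tcp_rot: [2.03, 2.396, 0.001]
wrist_force: [-3.2, -3.3, 5.8]
width: 0.126
grip_force: 46.6
```

Call:
drive_tool --claw '[5,5,5]' --pt "0 0 -0.002" --pt "0 0 -0.003" --pt "0 0 -0.003" --yaw '[0,0,0]'

```text
time: 9.45
tool_pos: [0.6315, 0.1298, 0.3373]
tcp_rot: [2.029, 2.395, 0.002]
wrist_force: [-5.5, -2.9, 9.9]
width: 0.124
grip_force: 47.4
```

```bash
python3 w.py wK; python3 - <<'E'
from h import *
c=load('wK');a=c['color'][70:250,220:420]
cv2.imwrite('pics/K.png',cv2.resize(a,(660,594),interpolation=2)[...,::-1])
E
```

```text
[0.6314 0.1297 0.3372] [2.0292e+00 2.3955e+00 1.7000e-03] [-5.6 -3.8 10.5]
bottom height est 0.0012
cap [-0.0178  0.0261  0.0686] 0.0687
cap [0.0181 0.0263 0.0684] 0.0685
cap [-0.0177  0.0011  0.0687] 0.0688
cap [0.0181 0.0011 0.0685] 0.0687
face y 0.0418 x [-0.0314  0.0313] yaw 0.15 roll 0.18
0.008 [-0.0315  0.0317]
0.036 [-0.0313  0.031 ]
```

View pics/K.png

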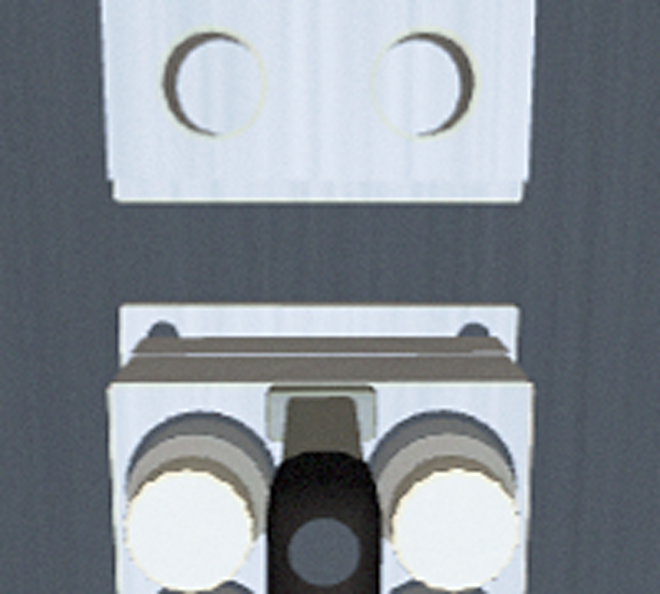

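Call:
drive_tool --claw '[14,20,30,40,50,50,50,50]' --pt "0 0 0.005" --pt "0 0 0.006" --pt "0 0 0.006" --pt "0 0 0.006" --pt "0 0 0.006" --pt "0 0 0.006" --pt "0 0 0.006" --pt "0 0 0.006" --yaw '[0,0,0,0,0,0,0,0]'

```text
time: 10.17
tool_pos: [0.6311, 0.1302, 0.3362]
tcp_rot: [-2.03, -2.397, 0.0]
wrist_force: [0.0, 0.1, -0.3]
width: 0.587
grip_force: 0.0
```

Call:
drive_tool --claw '[50,50,50,50,50,50,50,50]' --pt "0 0 0.02" --pt "0 0 0.06" --pt "0 0 0.12" --pt "0 0 0.18" --pt "0 0 0.24" --pt "0 0 0.24" --pt "0 0 0.24" --pt "0 0 0.24" --yaw '[0,0,0,0,0,0,0,0]'

```text
time: 10.83
tool_pos: [0.631, 0.1302, 0.457]
tcp_rot: [2.031, 2.397, 0.001]
wrist_force: [-0.2, 0.5, -0.1]
width: 0.583
grip_force: 0.0
```

```bash
sed -i 's/^zb=.*/zb=0.0/' w.py; python3 w.py wL
```

```text
[0.6308 0.1301 0.4556] [-2.0302e+00 -2.3962e+00  1.9000e-03] [ 0.1 -0.2 -0.1]Traceback (most recent call last):
  File "w.py", line 9, in <module>
    print('bottom height est',zb.round(4))
                              ^^^^^^^^
AttributeError: 'float' object has no attribute 'round'
```

```bash
sed -i '/bottom height est/d' w.py; python3 w.py wM
```

```text
[0.6307 0.1301 0.4549] [-2.0296 -2.3957  0.0033] [ 0.1  0.1 -0.6]
cap [-0.0179  0.026   0.0684] 0.0685
cap [0.0181 0.0263 0.0683] 0.0686
cap [-0.018  -0.      0.0687] 0.0685
cap [0.0182 0.0001 0.0687] 0.0686
cap [ 0.018  -0.0256  0.0683] 0.0685
cap [-0.0176 -0.0259  0.0688] 0.0686
face y 0.0418 x [-0.0315  0.0313] yaw 0.21 roll -0.04
0.008 [-0.0315  0.0315]
0.036 [-0.0312  0.0312]
```

The block is centred to about 0.2 mm, its caps read 68.6 mm above the plate (69 mm if seated) and level, and the gripper is clear, so I'm handing in.

```bash
python3 -c "
from workcell import bot
print(bot.finish_job())"
```

```text
the job is handed in; nothing more can be done
None
```

The vial block is seated on the free bay's hot plate over both pegs, upright, flush and released, and the job is handed in at about 11 s of the 40 s allowed; the verdict was not shown.

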